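# Put the clamping kit back in its caddy

### The arm

A 7-joint arm with a two-finger parallel gripper is mounted at the origin on the work surface. World frame = base frame: x ahead of the robot, y to its left, z up, the work surface at z = 0. Lengths are in m, angles in rad, forces in N, time in s.
With the tool pointing down it reaches from about 0.425 to 0.875 m from the base axis. Payload 4.7 kg.
Tool frame: the origin (TCP) lies midway between the tips of the shut fingers; the grasp point (between the pads) lies 19 mm behind it (ctrl.grip_point_offset is the distance from the TCP to the grasp point, in m); z points along the fingers, y is the line along which they close (so a half turn about z gives the same grasp; the last joint's range is limited). The gripper opens to 87 mm and grips with 3 to 60 N. Pads are 19 mm wide; open, the fingers measure 117 mm over their backs; the gripper's body (75 mm by 190 mm) begins 51 mm behind the grasp point.
Start: joints at [1.218, 0.321, -0.07, 1.45, 0.023, 1.371, -0.057], TCP at [0.233, -0.607, 0.223] pointing down, gripper open.
Joint ranges: [-2.86, 2.86], [-0.3, 2.09], [-1.38, 1.24], [0.06, 2.45], [-1.56, 4.7], [0.09, 2.05], [-2.69, 2.69]. Speed limits (rad/s): [2.57, 2.57, 3.14, 3.14, 3.14, 3.14, 3.14].

### API

Orientations are given as a rotation vector (axis times angle).
In Python, from bench import ctrl gives the robot as it stands. The module is installed in compiled form; this text tells all that it offers.
- The arm moves only by the shell command python3 -m handwheel 'ROWS' [OPENING] [FORCE]. ROWS is JSON, a list of rows, each an object of numbers: "x", "y", "z": the shift along the tool's x, y, z in m; "wx", "wy", "wz": the turn, a rotation vector about the tool's x, y, z in degrees. A call has 1 to 10 rows; each row is the pose to reach, as a shift and turn from the pose commanded when the call began, along the tool's axes at that moment; what a row does not reach only later rows make up. A row lasts 1/12 s, in which the tool goes at most 41.7 mm and 7.16 degrees, less where a joint would pass 70% of its speed; a pose out of reach is approached as far as the arm can. A call with a gripper value outside its range is refused whole. OPENING is the finger opening in m, from 0 to 0.087, set as the call begins (- or left out, the last holds). The fingers move at their own pace and stop on an object; FORCE is the grip in N (left out, the last holds). Time passes only in rows, so rows that repeat a pose let the fingers close. It gives the time, the measured TCP pose, the force, the opening and the grip force at its end, in the units of the state.
- ctrl.get_state(): the state, without advancing time (a new reading comes with each control period).
- ctrl.get_image(name): name is "scene" or "side" or "wrist"; returns a dict with "image" (400x640x3 uint8, red, green, blue), "K" (3x3 intrinsics, pixels), "world_to_cam" (4x4, takes a point from world to camera coordinates); the wrist camera has in their place "hand_eye" (4x4, takes a point from camera to tool coordinates, whose origin is the TCP and whose axes are the flange's). Camera axes: x right, y down, z forward; pixel columns grow to the right and rows downward; lengths in m; the calibration is good to about 2 mm. A picture is of the moment at which its call begins: read the wrist's pose just before it. There is no depth.
- ctrl.close_job(): hands the job in; it is judged then, once.
The state is a dict: "time": time; "joint_positions": joint angles; "qd": joint speeds; "joint_torque": joint torques, N m; "position": TCP position; "tool_rot": TCP orientation; "ft_force": force on the tool from outside, world axes, zero at the start; "torque": the same for the moment, N m; "grip_width": opening from 0.0 (shut) to 1.0 (fully open); "grip_force": force on a finger pad.
Only numpy, scipy, OpenCV 4.12 (cv2) and the standard library are available. Lean on these libraries where they do the work, as an engineer would, in place of code of your own. Each camera call takes 0.05 s, during which the arm holds its last target. There are 200 camera calls.

### The job

Put the milling clamping kit away: move the four loose kit parts on the rubber mat (step block, T-slot nut, collar nut and coupling nut) to the caddy, each into the bin that already holds its twin, standing beside the twin on the bin's floor, the same way up as it stands now. The plain packing block and the solid hexagon bar offcut are not of the kit: leave them standing where they are.

Things in the scene. Friction and masses are not known exactly. Their poses are not given: they have to be found in the camera images.
- step_block: loose steel step block of the clamping kit, a solid staircase of six equal steps, 50 mm long (x), 32 mm wide (y), rising from 6 mm high at its -x end to 36 mm at its +x end; its two flat sides, 32 mm apart, face +-y. About 0.23 kg, centre of mass 7 mm to the +x side of the origin. Starts standing on a 4 mm rubber mat. Origin: centre of its underside, z up.
- tee_nut: loose steel T-slot nut of the clamping kit: a base 35 by 35 mm, 14 mm high, and on it a tongue 22 mm wide (x) and 35 mm long (y) with a threaded hole from above, 28 mm high in all; the two T-shaped end faces, flat over the full height, face +-y, 35 mm apart. About 0.17 kg. Starts standing on a 4 mm rubber mat. Origin: centre of its underside, z up.
- collar_nut: loose steel collar nut of the clamping kit: a round collar 42 mm across and 6 mm high, and on it a hexagon 30 mm across flats with a threaded hole through it, 30 mm high in all; one pair of flats faces +-y, the other pairs at 60 degrees to it. About 0.13 kg. Starts standing on a 4 mm rubber mat. Origin: centre of its underside, z up.
- coupling_nut: loose steel coupling (extension) nut of the clamping kit, a tall hexagon 30 mm across flats and 60 mm high with an 18 mm hole right through from top to bottom; one pair of flats faces +-y, the other pairs at 60 degrees to it. About 0.24 kg. Starts standing on a 4 mm rubber mat. Origin: centre of its underside, z up.
- packing_block: plain solid steel packing block without steps, 50 (x) by 32 (y) by 36 mm high, about 0.44 kg; looks like the step block but is not of the kit: to be left standing. Starts standing on a 4 mm rubber mat. Origin: centre of its underside, z up.
- hex_bar: solid offcut of hexagon steel bar without a hole, 30 mm across flats and 60 mm high, about 0.36 kg; looks like the coupling nut but is not of the kit: to be left standing. Starts standing on a 4 mm rubber mat. Origin: centre of its underside, z up.
- bin_step: the blue open plastic bin, 114 (x) by 104 (y) by 30 mm high, walls 2 mm, inner floor 3 mm above its origin (centre of its underside); z up. Fixed in a corner, any corner, of a green caddy of four bins (240 by 220 mm). Near its +x wall stands, fixed, a step block like the loose one turned along y, from x = +18 to +50 mm, 36 mm high at its tall end; the rest of its floor is free.
- bin_tee: the blue open plastic bin, 114 (x) by 104 (y) by 30 mm high, walls 2 mm, inner floor 3 mm above its origin (centre of its underside); z up. Fixed in a corner, any corner, of a green caddy of four bins (240 by 220 mm). Near its +x wall stands, fixed, a T-slot nut like the loose one, from x = +15 to +51 mm, 28 mm high; the rest of its floor is free.
- bin_collar: the blue open plastic bin, 114 (x) by 104 (y) by 30 mm high, walls 2 mm, inner floor 3 mm above its origin (centre of its underside); z up. Fixed in a corner, any corner, of a green caddy of four bins (240 by 220 mm). Near its +x wall stands, fixed, a collar nut like the loose one, from x = +10 to +52 mm, 30 mm high; the rest of its floor is free.
- bin_coupling: the blue open plastic bin, 114 (x) by 104 (y) by 30 mm high, walls 2 mm, inner floor 3 mm above its origin (centre of its underside); z up. Fixed in a corner, any corner, of a green caddy of four bins (240 by 220 mm). Near its +x wall stands, fixed, a coupling nut like the loose one, from x = +17 to +53 mm, 60 mm high; the rest of its floor is free.

How it is judged:
By the outcome, as a careful person would: the job done as asked, in the order asked, and still so for the second after the job is handed in, with the robot touching nothing.
It also fails if it takes over 128 s, if anything falls off the work surface, if the arm or the gripper's body presses on something with over 40 N, if the wrist force passes 120 N, or if a joint passes its speed limit or range.

## Working session

There is one attempt and no reset: what is moved stays moved. The work goes in short steps, Python scripts to look and compute and a shell command to move; the robot and the scene stay as the last step left them, time stands still between calls to the robot, and variables do not carry over. Pictures are saved under pics/ and viewed, at most 16 in all, crops included, and the job is handed in when it is done.

```bash
mkdir -p pics; ls
python3 - <<'E'
from bench import ctrl
import cv2,numpy as np
s=ctrl.get_state(); print({k:np.round(v,4) for k,v in s.items()}, ctrl.grip_point_offset)
for n in ["scene","side"]:
    d=ctrl.get_image(n); cv2.imwrite(f"pics/{n}0.png",d["image"][:,:,::-1]); np.savez(f"{n}0.npz",**d)
    print(n,np.round(d["K"],1).tolist(),np.round(d["world_to_cam"],3).tolist())
E
```

```text
pics
{'time': np.float64(0.0), 'joint_positions': array([ 1.2181,  0.3218, -0.0701,  1.4517,  0.0226,  1.3708, -0.0569]), 'qd': array([ 0.0005, -0.0001,  0.002 ,  0.0004,  0.0015, -0.0015,  0.0027]), 'joint_torque': array([ 1.00000e-04, -4.91280e+01, -4.03900e-01, -3.12524e+01,
       -6.40000e-02,  4.37000e-02,  2.00000e-04]), 'position': array([ 0.2328, -0.6063,  0.2214]), 'tool_rot': array([-3.087e+00, -5.726e-01,  7.000e-04]), 'ft_force': array([-0.1322,  0.2446, -0.0536]), 'torque': array([0.0049, 0.0142, 0.0015]), 'grip_force': np.float64(0.0), 'grip_width': np.float64(1.0028)} 0.0187
scene [[428.7, 0.0, 325.4], [0.0, 428.7, 205.0], [0.0, 0.0, 1.0]] [[-0.798, 0.603, -0.003, 0.438], [0.328, 0.43, -0.841, -0.147], [-0.506, -0.672, -0.541, 1.322], [0.0, 0.0, 0.0, 1.0]]
side [[455.5, 0.0, 326.3], [0.0, 455.5, 197.6], [0.0, 0.0, 1.0]] [[-0.876, -0.481, -0.017, 0.469], [-0.3, 0.572, -0.764, 0.213], [0.377, -0.664, -0.645, 0.902], [0.0, 0.0, 0.0, 1.0]]
```

View pics/scene0.png

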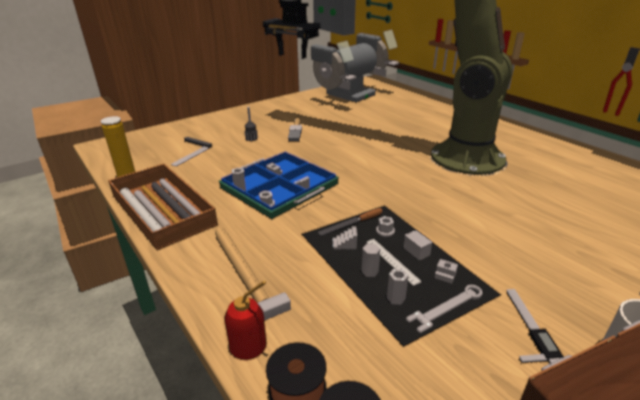

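View pics/side0.png

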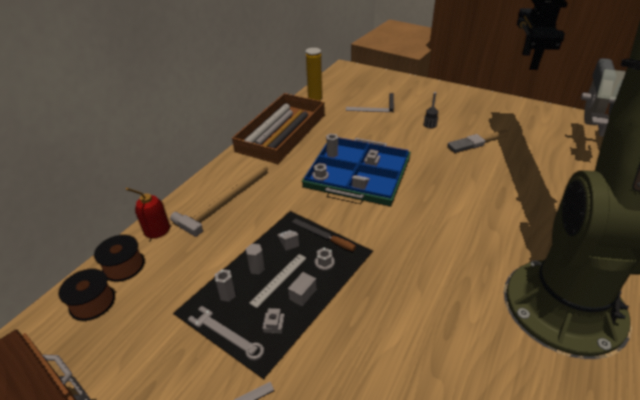

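The mat, with the parts on it, lies nearer the camera, and the caddy is beyond it. In the scene view the hexagon at (398,285) looks holed and the one at (371,257) looks solid. The step block is at (345,237), the collar nut at (386,225), the packing block at (418,244) and the tee nut at (447,269).

```bash
cat > h.py <<'E'
import numpy as np,cv2
from scipy.spatial.transform import Rotation as R
def ray(K,w2c,px,z):
    c2w=np.linalg.inv(w2c); o=c2w[:3,3]
    out=[]
    for (u,v) in np.atleast_2d(px).astype(float):
        d=c2w[:3,:3]@np.linalg.inv(K)@[u,v,1.]
        out.append(o+d*(z-o[2])/d[2])
    return np.array(out)
def wristcam(s,d):
    T=np.eye(4);T[:3,:3]=R.from_rotvec(s["tool_rot"]).as_matrix();T[:3,3]=s["position"]
    return np.linalg.inv(T@d["hand_eye"])
def snap(name):
    from bench import ctrl
    s=ctrl.get_state(); d=ctrl.get_image("wrist"); w=wristcam(s,d)
    cv2.imwrite(f"pics/{name}.png",d["image"][:,:,::-1]); np.savez(f"{name}.npz",image=d["image"],K=d["K"],world_to_cam=w)
    return d["image"],d["K"],w,s
def togo(s,p):  # world displacement -> tool axes
    return R.from_rotvec(s["tool_rot"]).as_matrix().T@(np.array(p)-s["position"])
E
python3 - <<'E'
from h import *
from bench import ctrl
L={"scene":dict(mat=[(303,235),(384,207),(499,294),(405,342)],caddy=[(220,183),(284,152),(338,180),(275,214)],step=(345,245),collar=(386,232),pack=(415,254),tee=(447,278),hexA=(371,272),hexB=(398,300)),
"side":dict(mat=[(290,211),(373,249),(264,375),(175,313)],caddy=[(303,184),(333,136),(411,150),(392,202)],step=(290,246),collar=(325,267),pack=(303,300),tee=(274,330),hexA=(256,270),hexB=(226,297))}
for n,l in L.items():
    d=np.load(n+"0.npz")
    for k,p in l.items(): print(n,k,ray(d["K"],d["world_to_cam"],p,0.004 if k!="caddy" else 0.03)[:,:2].round(3).tolist())
d=ctrl.get_image("wrist");print(d["hand_eye"].round(3).tolist(),d["K"].round(0).tolist())
print(R.from_rotvec(ctrl.get_state()["tool_rot"]).as_matrix().round(3))
E
```

```text
scene mat [[0.633, 0.027], [0.404, 0.053], [0.441, 0.41], [0.667, 0.381]]
scene caddy [[0.696, -0.266], [0.461, -0.321], [0.439, -0.089], [0.658, -0.052]]
scene step [[0.58, 0.114]]
scene collar [[0.474, 0.133]]
scene pack [[0.48, 0.229]]
scene tee [[0.485, 0.32]]
scene hexA [[0.594, 0.215]]
scene hexB [[0.607, 0.304]]
side mat [[0.627, 0.019], [0.394, 0.041], [0.438, 0.404], [0.667, 0.381]]
side caddy [[0.636, -0.06], [0.674, -0.294], [0.447, -0.33], [0.408, -0.1]]
side step [[0.563, 0.12]]
side collar [[0.463, 0.138]]
side pack [[0.46, 0.235]]
side tee [[0.473, 0.32]]
side hexA [[0.59, 0.215]]
side hexB [[0.602, 0.302]]
[[-0.0, -0.956, -0.293, 0.08], [1.0, -0.001, 0.001, 0.0], [-0.001, -0.293, 0.956, -0.161], [0.0, 0.0, 0.0, 1.0]] [[291.0, 0.0, 321.0], [0.0, 291.0, 198.0], [0.0, 0.0, 1.0]]
[[ 0.933  0.359 -0.001]
 [ 0.359 -0.933  0.001]
 [-0.    -0.002 -1.   ]]
```

```bash
P='{"x":0.22,"y":-0.137,"z":-0.02,"wz":21}'; python3 -m handwheel '[{"x":0.035,"y":-0.02,"wz":5},{"x":0.07,"y":-0.045,"wz":10},{"x":0.11,"y":-0.065,"wz":15},{"x":0.14,"y":-0.085,"wz":21},{"x":0.18,"y":-0.11,"wz":21},{"x":0.22,"y":-0.137,"z":-0.02,"wz":21},{"x":0.25,"y":-0.155,"z":-0.02,"wz":21},{"x":0.29,"y":-0.18,"z":-0.02,"wz":21},{"x":0.33,"y":-0.2,"z":-0.02,"wz":21},{"x":0.36,"y":-0.22,"z":-0.02,"wz":21}]'
python3 - <<'E'
from h import *
from bench import ctrl
s=ctrl.get_state();print(s["position"],R.from_rotvec(s["tool_rot"]).as_matrix().round(3)); print(togo(s,[.56,-.19,.25]))
E
```

```text
[ 0.23291005 -0.60639138  0.2216854 ] [[ 0.933  0.359 -0.001]
 [ 0.359 -0.933  0.001]
 [-0.    -0.002 -1.   ]]
[ 0.45465561 -0.27143913 -0.02793578]invalid input at $[0]: expected keys x, y, z, wx, wy, wz
```

```bash
python3 -m handwheel '[{"x":0.035,"y":-0.02,"z":0,"wx":0,"wy":0,"wz":5},{"x":0.07,"y":-0.045,"z":0,"wx":0,"wy":0,"wz":10},{"x":0.11,"y":-0.065,"z":0,"wx":0,"wy":0,"wz":15},{"x":0.14,"y":-0.085,"z":0,"wx":0,"wy":0,"wz":21},{"x":0.18,"y":-0.11,"z":-0.01,"wx":0,"wy":0,"wz":21},{"x":0.22,"y":-0.137,"z":-0.02,"wx":0,"wy":0,"wz":21},{"x":0.25,"y":-0.155,"z":-0.02,"wx":0,"wy":0,"wz":21},{"x":0.29,"y":-0.18,"z":-0.02,"wx":0,"wy":0,"wz":21},{"x":0.33,"y":-0.2,"z":-0.02,"wx":0,"wy":0,"wz":21},{"x":0.36,"y":-0.22,"z":-0.02,"wx":0,"wy":0,"wz":21}]'
python3 - <<'E'
from h import *
from bench import ctrl
s=ctrl.get_state();print(s["position"],R.from_rotvec(s["tool_rot"]).as_matrix().round(3)); print(togo(s,[.56,-.19,.25]))
E
```

```text
time: 0.98
position: [0.4851, -0.2788, 0.2427]
tool_rot: [3.141, -0.0, 0.001]
ft_force: [0.7, -0.0, -0.5]
grip_width: 1.003
grip_force: 0.0
[ 0.48511221 -0.27878528  0.24267843] [[ 1.    -0.     0.   ]
 [-0.    -1.    -0.001]
 [ 0.     0.001 -1.   ]]
[ 0.07488789 -0.08878301 -0.00734801]
```

```bash
python3 -m handwheel '[{"x":0.03,"y":-0.03,"z":0,"wx":0,"wy":0,"wz":0},{"x":0.05,"y":-0.06,"z":0,"wx":0,"wy":0,"wz":0},{"x":0.075,"y":-0.085,"z":0,"wx":0,"wy":0,"wz":0},{"x":0.075,"y":-0.085,"z":0,"wx":0,"wy":0,"wz":0},{"x":0.075,"y":-0.085,"z":0,"wx":0,"wy":0,"wz":0}]' >/dev/null
python3 -c "
from h import *
print(snap('w_caddy')[3]['position'])"
python3 -m handwheel '[{"x":0,"y":-0.04,"z":0,"wx":0,"wy":0,"wz":0},{"x":-0.01,"y":-0.08,"z":0,"wx":0,"wy":0,"wz":0},{"x":-0.02,"y":-0.12,"z":0,"wx":0,"wy":0,"wz":0},{"x":-0.02,"y":-0.16,"z":0,"wx":0,"wy":0,"wz":0},{"x":-0.02,"y":-0.2,"z":0,"wx":0,"wy":0,"wz":0},{"x":-0.02,"y":-0.24,"z":0,"wx":0,"wy":0,"wz":0},{"x":-0.02,"y":-0.28,"z":0,"wx":0,"wy":0,"wz":0},{"x":-0.02,"y":-0.32,"z":0,"wx":0,"wy":0,"wz":0},{"x":-0.02,"y":-0.36,"z":0,"wx":0,"wy":0,"wz":0},{"x":-0.02,"y":-0.4,"z":0,"wx":0,"wy":0,"wz":0}]' >/dev/null
python3 -m handwheel '[{"x":0,"y":0,"z":0,"wx":0,"wy":0,"wz":0},{"x":0,"y":0,"z":0,"wx":0,"wy":0,"wz":0},{"x":0,"y":0,"z":0,"wx":0,"wy":0,"wz":0}]'
python3 -c "
from h import *
snap('w_mat')"
```

```text
[ 0.56024654 -0.19233231  0.24197542]
time: 2.53
position: [0.5395, 0.2023, 0.2421]
tool_rot: [3.14, -0.003, -0.0]
ft_force: [0.7, -0.1, 0.2]
grip_width: 1.003
grip_force: 0.0
```

View pics/w_caddy.png

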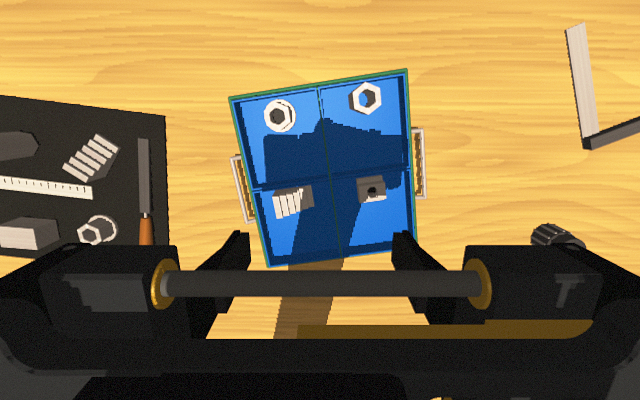

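View pics/w_mat.png

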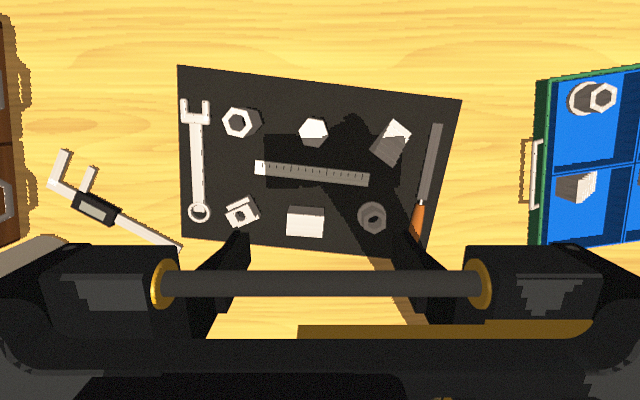

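The caddy view shows the twins: collar nut at (280,116), coupling nut at (366,97), step block at (292,202) and tee nut at (371,190). In the mat view the holed coupling nut is at (241,123), the solid bar at (313,131), the step block at (390,143), the tee nut at (241,213), the packing block at (305,221) and the collar nut at (373,217). I'll enlarge both to read corners.

Run:
```python
import cv2
a=cv2.imread("pics/w_mat.png")[95:245,190:430]; a=cv2.convertScaleAbs(a,alpha=1.0)
a=(255*(a/255.)**0.6).astype("uint8")
cv2.imwrite("pics/z_mat.png",cv2.resize(a,None,fx=3.333,fy=3.333,interpolation=cv2.INTER_CUBIC))
b=cv2.imread("pics/w_caddy.png")[60:275,220:430]
b=(255*(b/255.)**0.6).astype("uint8")
cv2.imwrite("pics/z_caddy.png",cv2.resize(b,None,fx=2.75,fy=2.75,interpolation=cv2.INTER_CUBIC))
```

```text
(no output)
```

View pics/z_mat.png

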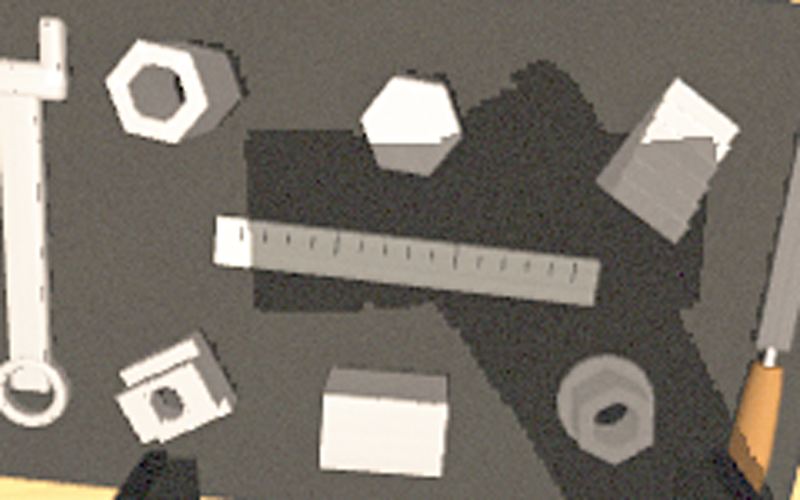

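View pics/z_caddy.png

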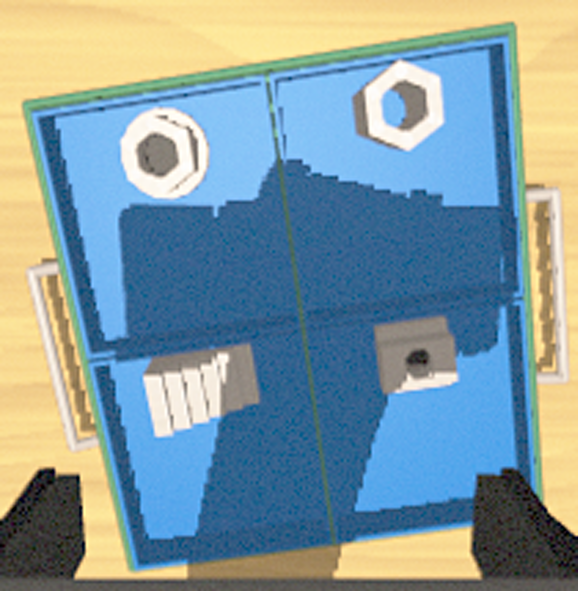

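The zoom shows the coupling nut's hole clearly at zoom (157,92) and the bar solid at (411,125). The step block's corners are near (680,80), (738,130), (675,243) and (598,180), but which end is tall isn't clear. I'll zoom in on the other views.

Run:
```python
import cv2,numpy as np
def c(f,x,y,w=50,h=40):
    a=cv2.imread(f"pics/{f}.png")[y-h//2:y+h//2,x-w//2:x+w//2]; a=(255*(a/255.)**0.6).astype("uint8")
    return cv2.resize(a,(400,300),interpolation=cv2.INTER_CUBIC)
cv2.imwrite("pics/z_step.png",np.vstack([np.hstack([c("scene0",345,237),c("side0",290,240)]),np.hstack([c("w_caddy",90,157,80,60),c("w_mat",390,143,60,45)])]))
```

```text
(no output)
```

View pics/z_step.png

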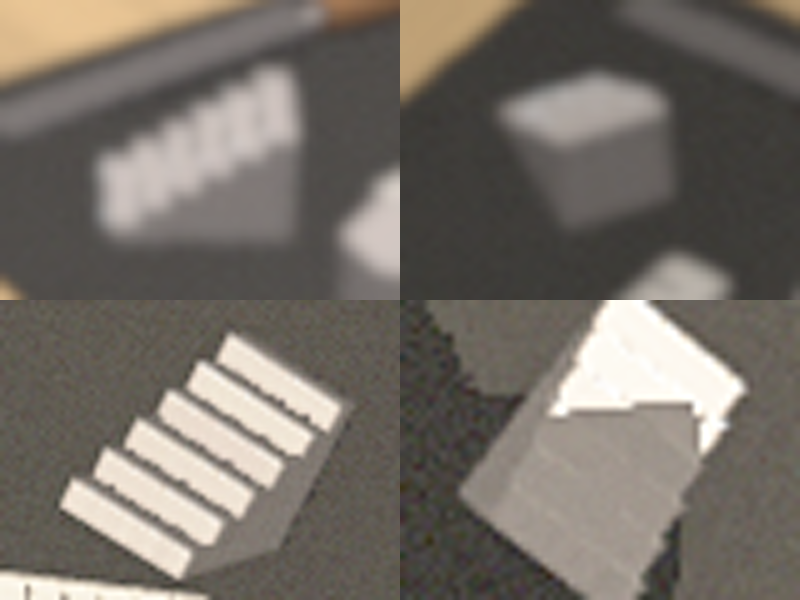

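The tall end of the step block is at the lower left of the wrist view, towards -x and +y in the world: the w_caddy panel shows the stairs rising to (60,505)-(185,578). Next I'll turn these corners into world points.

Run:
```python
from h import *
M=np.load("w_mat.npz");C=np.load("w_caddy.npz")
def zm(p,z): return ray(M["K"],M["world_to_cam"],np.array(p)/3.3333+[190,95],z)[:,:2]
def zc(p,z): return ray(C["K"],C["world_to_cam"],np.array(p)/2.75+[220,60],z)[:,:2]
def wc(p,z): return ray(C["K"],C["world_to_cam"],p,z)[:,:2]
pr=lambda n,a:print(n,(1000*np.array(a)).round(0).tolist())
def ang(v): return np.degrees(np.arctan2(v[1],v[0])).round(1)
t=wc([(62,168),(87,182.6)],.04); l=wc([(96.4,133.4),(118.6,148)],.01)
pr("step caddyview tall",t);pr("low",l);pr("centre",[(t.mean(0)+l.mean(0))/2]);print(ang(t.mean(0)-l.mean(0)),np.linalg.norm(t.mean(0)-l.mean(0)),np.linalg.norm(t[1]-t[0]))
pr("step mat: tall corner",zm([(675,243)],.04));pr("base",zm([(598,180)],.004));l=zm([(680,80),(738,130)],.01);pr("low",l);print(ang(l[1]-l[0]))
q=zm([(118,398),(200,362),(235,405),(150,445)],.032);pr("tee",q);pr("c",[q.mean(0)]);print(ang(q[1]-q[0]+q[2]-q[3]),np.linalg.norm(q[1]-q[0]),np.linalg.norm(q[2]-q[1]))
def hexfit(n,p,z):
    q=zm(p,z);c=q.mean(0);a=[ang(v-c) for v in q];pr(n,[c]);print("vertex ang mod60",np.mod(a,60),"R",np.linalg.norm(q-c,axis=1).round(4))
hexfit("collar",[(580,440),(615,462),(655,440),(655,400),(617,372),(580,395)],.034)
hexfit("coupl",[(105,92),(142,40),(193,48),(208,98),(178,142),(122,133)],.064)
hexfit("bar",[(360,122),(400,75),(447,84),(462,130),(427,177),(378,170)],.064)
q=zc([(25,102),(513,25),(133,570)],.033);pr("caddy",q);print(np.linalg.norm(q[1]-q[0]),np.linalg.norm(q[2]-q[0]),ang(q[0]-q[2]),ang(q[1]-q[0]));pr("mid",[(q[1]+q[2])/2])
pr("cross",zc([(301,322)],.033))
q=zc([(345+20,105),(445,105)],.066);pr("coupl twin top",[zc([(403,105)],.066)[0]])
pr("collar twin",zc([(162,152)],.036))
pr("tee twin",zc([(415,352)],.034))
```

```text
step caddyview tall [[567.0, 134.0], [548.0, 106.0]]
low [[608.0, 103.0], [589.0, 78.0]]
centre [[578.0, 105.0]]
144.0 0.050051086957939445 0.033086203509370124
step mat: tall corner [[548.0, 110.0]]
base [[567.0, 134.0]]
low [[607.0, 105.0], [587.0, 80.0]]
-128.2
tee [[483.0, 330.0], [499.0, 295.0], [480.0, 283.0], [463.0, 319.0]]
c [[481.0, 307.0]]
-65.1 0.03764927020888952 0.02252354680277622
collar [[474.0, 127.0]]
vertex ang mod60 [ 2.6  0.5 59.4 58.   3.  56.6] R [0.0174 0.0193 0.0187 0.017  0.02   0.0186]
coupl [[605.0, 295.0]]
vertex ang mod60 [29.2 12.8 18.1 23.8 18.3 14.8] R [0.0179 0.0174 0.0193 0.0169 0.0173 0.019 ]
bar [[593.0, 209.0]]
vertex ang mod60 [24.7 13.1 19.9 26.2 16.1 20.6] R [0.0179 0.0175 0.0184 0.017  0.0178 0.0189]
caddy [[653.0, -83.0], [685.0, -293.0], [423.0, -119.0]]
0.21262912829857214 0.23310529089879775 8.9 -81.3
mid [[554.0, -206.0]]
cross [[556.0, -205.0]]
coupl twin top [[652.0, -243.0]]
collar twin [[633.0, -142.0]]
tee twin [[541.0, -259.0]]
```

The caddy centre is near (0.554,-0.205), turned 8.8°, and the twins land where they should within 5 mm. The step block measures 50 by 33 mm, which agrees with its size. Now to hover over the step block.

```bash
cat > go.py <<'E'
import sys
from h import *
from bench import ctrl
s=ctrl.get_state(); x,y,z,th=map(float,sys.argv[1:5]); m=R.from_rotvec(s["tool_rot"]).as_matrix()
now=np.degrees(np.arctan2(m[1,0],m[0,0]))
print("shift",togo(s,[x,y,z]).round(4),"wz",round(now-th,1),"tilt",m[2].round(3),"pos",s["position"].round(4),"t",round(float(s["time"]),1),"w",round(float(s["grip_width"])*87,1),"f",s["ft_force"].round(1))
E
python3 -m handwheel '[{"x":0.005,"y":0.015,"z":0.02,"wx":0,"wy":0,"wz":6},{"x":0.01,"y":0.03,"z":0.04,"wx":0,"wy":0,"wz":12},{"x":0.015,"y":0.045,"z":0.06,"wx":0,"wy":0,"wz":18},{"x":0.02,"y":0.06,"z":0.08,"wx":0,"wy":0,"wz":24},{"x":0.025,"y":0.075,"z":0.1,"wx":0,"wy":0,"wz":30},{"x":0.03,"y":0.09,"z":0.12,"wx":0,"wy":0,"wz":36},{"x":0.03,"y":0.091,"z":0.14,"wx":0,"wy":0,"wz":36},{"x":0.03,"y":0.091,"z":0.15,"wx":0,"wy":0,"wz":36},{"x":0.03,"y":0.091,"z":0.15,"wx":0,"wy":0,"wz":36},{"x":0.03,"y":0.091,"z":0.15,"wx":0,"wy":0,"wz":36}]' 0.056 30 >/dev/null
python3 go.py .570 .111 .008 -36
python3 -c "
from h import *
snap('w_step')"
```

```text
shift [0.002  0.001  0.0847] wz -0.0 tilt [-0.  0. -1.] pos [0.569  0.113  0.0927] t 3.4 w 55.9 f [-0.9 -0.4  0.7]
```

View pics/w_step.png

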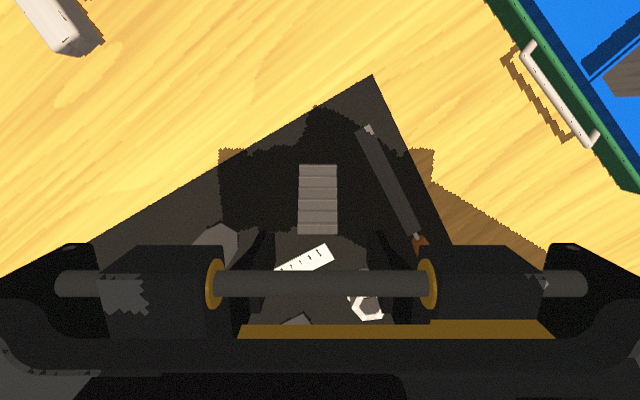

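The block stands square to the tool, with edges at columns 298 and 337 and its centre at 318 against 321 for the tool. The tall end is at the bottom, as expected. Now the grasp.

```bash
python3 -m handwheel '[{"x":0.002,"y":0,"z":0.025,"wx":0,"wy":0,"wz":0},{"x":0.002,"y":0,"z":0.05,"wx":0,"wy":0,"wz":0},{"x":0.002,"y":0,"z":0.07,"wx":0,"wy":0,"wz":0},{"x":0.002,"y":0,"z":0.08,"wx":0,"wy":0,"wz":0},{"x":0.002,"y":0,"z":0.084,"wx":0,"wy":0,"wz":0},{"x":0.002,"y":0,"z":0.084,"wx":0,"wy":0,"wz":0}]' 0.056 30
python3 -m handwheel '[{"x":0,"y":0,"z":0,"wx":0,"wy":0,"wz":0},{"x":0,"y":0,"z":0,"wx":0,"wy":0,"wz":0},{"x":0,"y":0,"z":0,"wx":0,"wy":0,"wz":0},{"x":0,"y":0,"z":0,"wx":0,"wy":0,"wz":0},{"x":0,"y":0,"z":0,"wx":0,"wy":0,"wz":0}]' 0.02 30
python3 go.py .459 -.166 .12 8.8
```

```text
time: 3.97
position: [0.5709, 0.1129, 0.0089]
tool_rot: [-2.988, 0.969, -0.0]
ft_force: [-0.0, 1.0, -0.4]
grip_width: 0.646
grip_force: 0.0
time: 4.38
position: [0.5716, 0.1129, 0.0095]
tool_rot: [-2.987, 0.97, -0.003]
ft_force: [0.3, 0.0, 2.2]
grip_width: 0.368
grip_force: 30.0
shift [ 0.0729  0.2917 -0.111 ] wz -44.8 tilt [ 0.001 -0.002 -1.   ] pos [0.5716 0.1129 0.0095] t 4.4 w 32.0 f [0.3 0.  2.2]
```

```bash
python3 -m handwheel '[{"x":0,"y":0,"z":-0.01,"wx":0,"wy":0,"wz":0},{"x":0,"y":0,"z":-0.03,"wx":0,"wy":0,"wz":0},{"x":0,"y":0,"z":-0.06,"wx":0,"wy":0,"wz":0},{"x":0,"y":0,"z":-0.09,"wx":0,"wy":0,"wz":0},{"x":0,"y":0.015,"z":-0.11,"wx":0,"wy":0,"wz":0},{"x":0.005,"y":0.04,"z":-0.12,"wx":0,"wy":0,"wz":-5},{"x":0.015,"y":0.07,"z":-0.12,"wx":0,"wy":0,"wz":-11},{"x":0.023,"y":0.1,"z":-0.12,"wx":0,"wy":0,"wz":-17},{"x":0.031,"y":0.13,"z":-0.12,"wx":0,"wy":0,"wz":-23},{"x":0.04,"y":0.16,"z":-0.12,"wx":0,"wy":0,"wz":-29}]'
python3 go.py .459 -.166 .12 8.8
```

```text
time: 5.22
position: [0.5077, -0.0416, 0.1289]
tool_rot: [3.136, -0.182, -0.001]
ft_force: [-0.2, -0.2, -2.4]
grip_width: 0.364
grip_force: 30.0
shift [-0.0339  0.1292  0.009 ] wz -15.5 tilt [-0.001  0.    -1.   ] pos [ 0.5077 -0.0416  0.1289] t 5.2 w 31.6 f [-0.2 -0.2 -2.4]
```

```bash
python3 -m handwheel '[{"x":-0.007,"y":0.03,"z":0,"wx":0,"wy":0,"wz":-5},{"x":-0.015,"y":0.06,"z":0,"wx":0,"wy":0,"wz":-10},{"x":-0.022,"y":0.085,"z":0,"wx":0,"wy":0,"wz":-15},{"x":-0.03,"y":0.105,"z":0,"wx":0,"wy":0,"wz":-15.5},{"x":-0.033,"y":0.12,"z":0,"wx":0,"wy":0,"wz":-15.5},{"x":-0.033,"y":0.126,"z":0,"wx":0,"wy":0,"wz":-15.5},{"x":-0.033,"y":0.126,"z":0,"wx":0,"wy":0,"wz":-15.5},{"x":-0.033,"y":0.126,"z":0,"wx":0,"wy":0,"wz":-15.5}]'
python3 go.py .459 -.166 .014 8.8
python3 -c "
from h import *
snap('w_step2')"
```

```text
time: 5.88
position: [0.4612, -0.1606, 0.1287]
tool_rot: [-3.132, -0.234, -0.0]
ft_force: [-0.2, 0.1, -2.0]
grip_width: 0.366
grip_force: 30.0
shift [-0.0031  0.0051  0.1147] wz -0.3 tilt [ 0.    -0.001 -1.   ] pos [ 0.4612 -0.1606  0.1287] t 5.9 w 31.9 f [-0.2  0.1 -2. ]
```

View pics/w_step2.png

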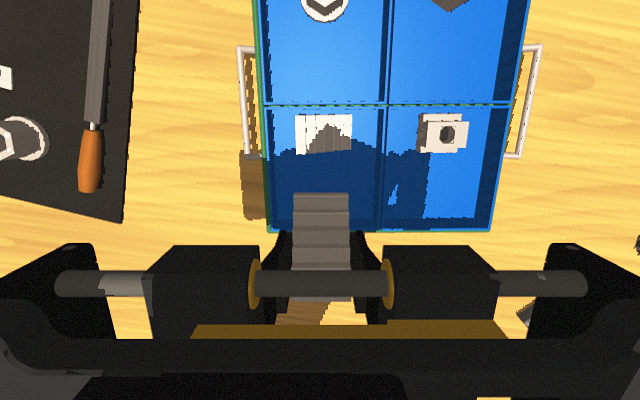

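The bin lies square under the tool, with the caddy's -x edge at row 230 and the dividing wall at column 378. By rays the target is right within 3 mm. Now to lower the part.

```bash
python3 -m handwheel '[{"x":-0.002,"y":0.004,"z":0.02,"wx":0,"wy":0,"wz":0},{"x":-0.002,"y":0.004,"z":0.05,"wx":0,"wy":0,"wz":0},{"x":-0.002,"y":0.004,"z":0.08,"wx":0,"wy":0,"wz":0},{"x":-0.002,"y":0.004,"z":0.1,"wx":0,"wy":0,"wz":0},{"x":-0.002,"y":0.004,"z":0.107,"wx":0,"wy":0,"wz":0},{"x":-0.002,"y":0.004,"z":0.11,"wx":0,"wy":0,"wz":0},{"x":-0.002,"y":0.004,"z":0.111,"wx":0,"wy":0,"wz":0}]'
python3 -m handwheel '[{"x":0,"y":0,"z":0.001,"wx":0,"wy":0,"wz":0},{"x":0,"y":0,"z":0.002,"wx":0,"wy":0,"wz":0},{"x":0,"y":0,"z":0.002,"wx":0,"wy":0,"wz":0}]'
python3 -m handwheel '[{"x":0,"y":0,"z":0.001,"wx":0,"wy":0,"wz":0},{"x":0,"y":0,"z":0.002,"wx":0,"wy":0,"wz":0},{"x":0,"y":0,"z":0.002,"wx":0,"wy":0,"wz":0}]'
```

```text
time: 6.52
position: [0.4603, -0.165, 0.0178]
tool_rot: [-3.132, -0.236, -0.001]
ft_force: [-0.6, 0.4, -2.0]
grip_width: 0.364
grip_force: 30.0
time: 6.77
position: [0.4605, -0.1661, 0.0166]
tool_rot: [3.132, 0.233, 0.003]
ft_force: [-0.7, 0.2, -2.2]
grip_width: 0.366
grip_force: 30.0
time: 7.02
position: [0.4595, -0.1659, 0.0136]
tool_rot: [3.133, 0.233, 0.0]
ft_force: [-0.0, 0.4, -2.0]
grip_width: 0.366
grip_force: 30.0
```

Still carrying (-2 N). I'll go down 1 mm at a time.

```bash
python3 -m handwheel '[{"x":0,"y":0,"z":0.001,"wx":0,"wy":0,"wz":0},{"x":0,"y":0,"z":0.002,"wx":0,"wy":0,"wz":0},{"x":0,"y":0,"z":0.002,"wx":0,"wy":0,"wz":0}]' | egrep "pos|ft"
python3 -m handwheel '[{"x":0,"y":0,"z":0.001,"wx":0,"wy":0,"wz":0},{"x":0,"y":0,"z":0.001,"wx":0,"wy":0,"wz":0}]'| egrep "pos|ft"
```

```text
position: [0.4593, -0.1658, 0.0113]
ft_force: [0.8, 0.3, -1.9]
position: [0.4596, -0.1658, 0.0105]
ft_force: [-0.8, -0.1, -2.1]
```

```bash
python3 -m handwheel '[{"x":0,"y":0,"z":0.001,"wx":0,"wy":0,"wz":0},{"x":0,"y":0,"z":0.001,"wx":0,"wy":0,"wz":0}]'| egrep "pos|ft"
```

```text
position: [0.4596, -0.1658, 0.0104]
ft_force: [-2.5, 0.8, 5.0]
```

```bash
python3 -m handwheel '[{"x":0,"y":0,"z":0.001,"wx":0,"wy":0,"wz":0},{"x":0,"y":0,"z":0.001,"wx":0,"wy":0,"wz":0}]'| egrep "pos|ft"
```

```text
position: [0.4596, -0.1658, 0.0103]
ft_force: [-6.6, 1.5, 14.5]
```

Touchdown came at TCP z 0.0105, so the bin floor is about 1 mm above the mat top. I'll release and move to the tee nut.

```bash
python3 -m handwheel '[{"x":0,"y":0,"z":-0.001,"wx":0,"wy":0,"wz":0},{"x":0,"y":0,"z":-0.001,"wx":0,"wy":0,"wz":0},{"x":0,"y":0,"z":-0.001,"wx":0,"wy":0,"wz":0},{"x":0,"y":0,"z":-0.015,"wx":0,"wy":0,"wz":0},{"x":0,"y":0,"z":-0.05,"wx":0,"wy":0,"wz":0},{"x":0,"y":0,"z":-0.09,"wx":0,"wy":0,"wz":0},{"x":0,"y":-0.01,"z":-0.12,"wx":0,"wy":0,"wz":0},{"x":0,"y":-0.04,"z":-0.12,"wx":0,"wy":0,"wz":0},{"x":0,"y":-0.08,"z":-0.12,"wx":0,"wy":0,"wz":-5},{"x":0,"y":-0.12,"z":-0.12,"wx":0,"wy":0,"wz":-10}]' 0.048
python3 go.py .481 .307 .1 25
```

```text
time: 8.6
position: [0.442, -0.0465, 0.1292]
tool_rot: [3.1, 0.507, 0.003]
ft_force: [1.5, 1.1, 0.5]
grip_width: 0.549
grip_force: 0.0
shift [ 0.1496 -0.3227  0.0291] wz -6.4 tilt [ 0.002  0.001 -1.   ] pos [ 0.442  -0.0465  0.1292] t 8.6 w 47.8 f [1.5 1.1 0.5]
```

```bash
python3 -m handwheel '[{"x":0.017,"y":-0.036,"z":0,"wx":0,"wy":0,"wz":-3},{"x":0.034,"y":-0.072,"z":0,"wx":0,"wy":0,"wz":-6},{"x":0.05,"y":-0.108,"z":0,"wx":0,"wy":0,"wz":-6},{"x":0.067,"y":-0.144,"z":0,"wx":0,"wy":0,"wz":-6},{"x":0.083,"y":-0.18,"z":0,"wx":0,"wy":0,"wz":-6},{"x":0.1,"y":-0.216,"z":0,"wx":0,"wy":0,"wz":-6},{"x":0.117,"y":-0.25,"z":0,"wx":0,"wy":0,"wz":-6},{"x":0.133,"y":-0.285,"z":0,"wx":0,"wy":0,"wz":-6},{"x":0.148,"y":-0.315,"z":0.01,"wx":0,"wy":0,"wz":-6},{"x":0.148,"y":-0.315,"z":0.02,"wx":0,"wy":0,"wz":-6}]' >/dev/null
python3 -m handwheel '[{"x":0,"y":0,"z":0,"wx":0,"wy":0,"wz":0},{"x":0,"y":0,"z":0,"wx":0,"wy":0,"wz":0}]' >/dev/null
python3 go.py .481 .307 .009 25
python3 -c "
from h import *
snap('w_tee')"
```

```text
shift [ 0.0037 -0.0087  0.0984] wz -0.5 tilt [-0.003  0.    -1.   ] pos [0.4815 0.2977 0.1074] t 9.6 w 48.2 f [-0.  -0.4 -0.4]
```

View pics/w_tee.png

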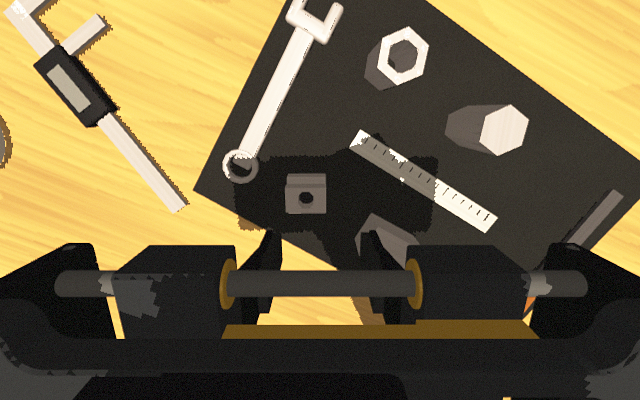

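The tee nut is square to the tool, with its hole at (306,198) and tongue columns 287 to 327. By ray it needs a shift of (+0.007,-0.012). The wrench ring at (240,165) and the packing block at (385,240) leave 7 to 9 mm beside the fingers.

```bash
python3 -m handwheel '[{"x":0.007,"y":-0.012,"z":0.01,"wx":0,"wy":0,"wz":0},{"x":0.007,"y":-0.012,"z":0.035,"wx":0,"wy":0,"wz":0},{"x":0.007,"y":-0.012,"z":0.06,"wx":0,"wy":0,"wz":0},{"x":0.007,"y":-0.012,"z":0.085,"wx":0,"wy":0,"wz":0},{"x":0.007,"y":-0.012,"z":0.094,"wx":0,"wy":0,"wz":0},{"x":0.007,"y":-0.012,"z":0.098,"wx":0,"wy":0,"wz":0},{"x":0.007,"y":-0.012,"z":0.098,"wx":0,"wy":0,"wz":0}]' 0.047 30
python3 -m handwheel '[{"x":0,"y":0,"z":0,"wx":0,"wy":0,"wz":0},{"x":0,"y":0,"z":0,"wx":0,"wy":0,"wz":0},{"x":0,"y":0,"z":0,"wx":0,"wy":0,"wz":0},{"x":0,"y":0,"z":0,"wx":0,"wy":0,"wz":0}]' 0.02 30
python3 go.py .485 -.269 .13 8.8
```

```text
time: 10.23
position: [0.4839, 0.3113, 0.0107]
tool_rot: [3.07, 0.665, -0.0]
ft_force: [-0.4, -0.9, 0.9]
grip_width: 0.538
grip_force: 0.0
time: 10.57
position: [0.4845, 0.313, 0.0121]
tool_rot: [-3.07, -0.667, -0.004]
ft_force: [-0.1, -1.1, 5.4]
grip_width: 0.397
grip_force: 30.0
shift [-0.2407  0.5298 -0.1184] wz 15.7 tilt [ 0.003  0.    -1.   ] pos [0.4845 0.313  0.0121] t 10.6 w 34.5 f [-0.1 -1.1  5.4]
```

```bash
python3 -m handwheel '[{"x":0,"y":0,"z":-0.01,"wx":0,"wy":0,"wz":0},{"x":0,"y":0,"z":-0.03,"wx":0,"wy":0,"wz":0},{"x":0,"y":0,"z":-0.06,"wx":0,"wy":0,"wz":0},{"x":0,"y":0,"z":-0.09,"wx":0,"wy":0,"wz":0},{"x":-0.006,"y":0.013,"z":-0.11,"wx":0,"wy":0,"wz":0},{"x":-0.017,"y":0.037,"z":-0.12,"wx":0,"wy":0,"wz":3},{"x":-0.032,"y":0.07,"z":-0.12,"wx":0,"wy":0,"wz":7},{"x":-0.048,"y":0.106,"z":-0.12,"wx":0,"wy":0,"wz":11},{"x":-0.065,"y":0.142,"z":-0.12,"wx":0,"wy":0,"wz":15},{"x":-0.081,"y":0.178,"z":-0.12,"wx":0,"wy":0,"wz":15.7}]' 
python3 go.py .485 -.269 .13 8.8
```

```text
time: 11.4
position: [0.4828, 0.1152, 0.131]
tool_rot: [3.132, 0.238, 0.0]
ft_force: [1.7, 0.3, -3.1]
grip_width: 0.397
grip_force: 30.0
shift [-0.056   0.3801  0.0012] wz -0.1 tilt [ 0.     0.001 -1.   ] pos [0.4828 0.1152 0.131 ] t 11.4 w 34.6 f [ 1.7  0.3 -3.1]
```

```bash
python3 -m handwheel '[{"x":-0.005,"y":0.037,"z":0,"wx":0,"wy":0,"wz":0},{"x":-0.01,"y":0.075,"z":0,"wx":0,"wy":0,"wz":0},{"x":-0.016,"y":0.112,"z":0,"wx":0,"wy":0,"wz":0},{"x":-0.022,"y":0.15,"z":0,"wx":0,"wy":0,"wz":0},{"x":-0.027,"y":0.188,"z":0,"wx":0,"wy":0,"wz":0},{"x":-0.033,"y":0.225,"z":0,"wx":0,"wy":0,"wz":0},{"x":-0.039,"y":0.262,"z":0,"wx":0,"wy":0,"wz":0},{"x":-0.045,"y":0.3,"z":0,"wx":0,"wy":0,"wz":0},{"x":-0.05,"y":0.335,"z":0,"wx":0,"wy":0,"wz":0},{"x":-0.055,"y":0.36,"z":0,"wx":0,"wy":0,"wz":0}]' >/dev/null
python3 -m handwheel '[{"x":0,"y":0.005,"z":0,"wx":0,"wy":0,"wz":0},{"x":0,"y":0.008,"z":0,"wx":0,"wy":0,"wz":0},{"x":0,"y":0.008,"z":0,"wx":0,"wy":0,"wz":0}]' >/dev/null
python3 go.py .485 -.269 .012 8.8
python3 -c "
from h import *
snap('w_tee2')"
```

```text
shift [-0.0028  0.014   0.1185] wz 0.0 tilt [-0.    -0.001 -1.   ] pos [ 0.4856 -0.2548  0.1305] t 12.5 w 34.7 f [ 0.1  0.5 -3. ]
```

View pics/w_tee2.png

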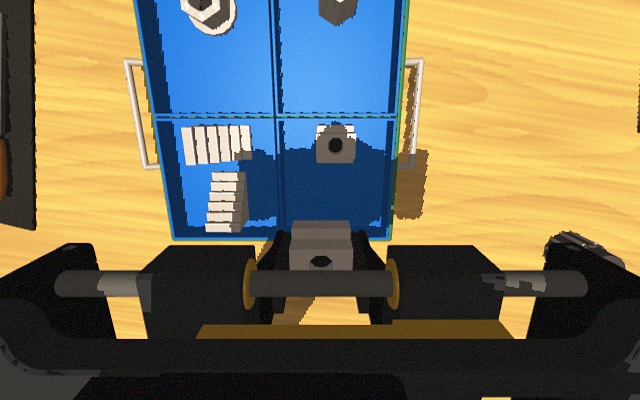

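The step block stands beside its twin at (226,203). The tee bin spans columns 280 to 392, which fits a shift of 14 mm. Now down.

```bash
python3 -m handwheel '[{"x":-0.002,"y":0.014,"z":0.01,"wx":0,"wy":0,"wz":0},{"x":-0.002,"y":0.014,"z":0.04,"wx":0,"wy":0,"wz":0},{"x":-0.002,"y":0.014,"z":0.07,"wx":0,"wy":0,"wz":0},{"x":-0.002,"y":0.014,"z":0.095,"wx":0,"wy":0,"wz":0},{"x":-0.002,"y":0.014,"z":0.107,"wx":0,"wy":0,"wz":0},{"x":-0.002,"y":0.014,"z":0.113,"wx":0,"wy":0,"wz":0},{"x":-0.002,"y":0.014,"z":0.115,"wx":0,"wy":0,"wz":0},{"x":-0.002,"y":0.014,"z":0.115,"wx":0,"wy":0,"wz":0}]'| egrep "pos|ft"
python3 -m handwheel '[{"x":0,"y":0,"z":0.001,"wx":0,"wy":0,"wz":0},{"x":0,"y":0,"z":0.001,"wx":0,"wy":0,"wz":0}]'| egrep "pos|ft"
python3 -m handwheel '[{"x":0,"y":0,"z":0.001,"wx":0,"wy":0,"wz":0},{"x":0,"y":0,"z":0.001,"wx":0,"wy":0,"wz":0}]'| egrep "pos|ft"
```

```text
position: [0.4866, -0.2693, 0.0162]
ft_force: [-0.5, -1.6, -2.8]
position: [0.487, -0.2699, 0.016]
ft_force: [-0.1, 0.3, -2.0]
position: [0.4863, -0.2697, 0.0142]
ft_force: [0.4, -0.3, -2.0]
```

```bash
python3 -m handwheel '[{"x":0,"y":0,"z":0.001,"wx":0,"wy":0,"wz":0},{"x":0,"y":0,"z":0.001,"wx":0,"wy":0,"wz":0}]'| egrep "pos|ft"
python3 -m handwheel '[{"x":0,"y":0,"z":0.001,"wx":0,"wy":0,"wz":0},{"x":0,"y":0,"z":0.001,"wx":0,"wy":0,"wz":0}]'| egrep "pos|ft"
```

```text
position: [0.4862, -0.2697, 0.0131]
ft_force: [-0.7, 0.2, 0.5]
position: [0.4862, -0.2697, 0.013]
ft_force: [-3.5, 1.4, 8.6]
```

```bash
python3 -m handwheel '[{"x":0,"y":0,"z":-0.001,"wx":0,"wy":0,"wz":0},{"x":0,"y":0,"z":-0.001,"wx":0,"wy":0,"wz":0},{"x":0,"y":0,"z":-0.001,"wx":0,"wy":0,"wz":0},{"x":0,"y":0,"z":-0.015,"wx":0,"wy":0,"wz":0},{"x":0,"y":0,"z":-0.05,"wx":0,"wy":0,"wz":0},{"x":0,"y":0,"z":-0.09,"wx":0,"wy":0,"wz":0},{"x":0,"y":-0.01,"z":-0.11,"wx":0,"wy":0,"wz":0},{"x":0.005,"y":-0.04,"z":-0.11,"wx":0,"wy":0,"wz":0},{"x":0.01,"y":-0.08,"z":-0.11,"wx":0,"wy":0,"wz":3},{"x":0.015,"y":-0.12,"z":-0.11,"wx":0,"wy":0,"wz":8.8}]' 0.048 >/dev/null
python3 -m handwheel '[{"x":0,"y":-0.04,"z":0,"wx":0,"wy":0,"wz":0},{"x":0,"y":-0.08,"z":0,"wx":0,"wy":0,"wz":0},{"x":0,"y":-0.12,"z":0,"wx":0,"wy":0,"wz":0},{"x":0,"y":-0.16,"z":0,"wx":0,"wy":0,"wz":0},{"x":0,"y":-0.2,"z":0,"wx":0,"wy":0,"wz":0},{"x":0,"y":-0.235,"z":0,"wx":0,"wy":0,"wz":0},{"x":0,"y":-0.26,"z":0,"wx":0,"wy":0,"wz":0},{"x":0,"y":-0.272,"z":0,"wx":0,"wy":0,"wz":0},{"x":0,"y":-0.272,"z":0,"wx":0,"wy":0,"wz":0},{"x":0,"y":-0.272,"z":0,"wx":0,"wy":0,"wz":0}]' 0.046 >/dev/null
python3 go.py .474 .127 .014 0
python3 -c "
from h import *
snap('w_col')"
```

```text
shift [-0.008  -0.0035  0.1073] wz 0.1 tilt [-0.  0. -1.] pos [0.482  0.1235 0.1213] t 15.5 w 45.8 f [ 1.5 -0.2  0.1]
```

View pics/w_col.png

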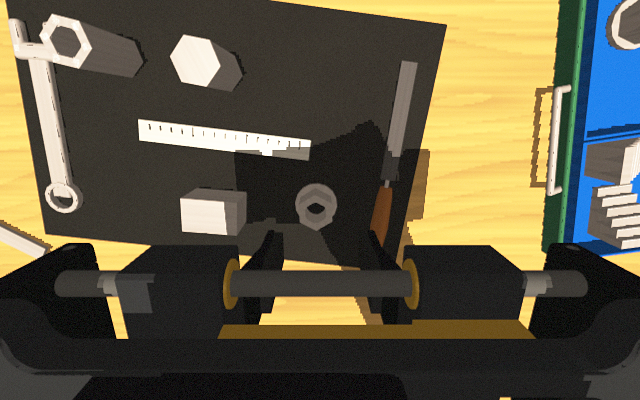

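The collar nut's hole is at (316,209) and the ray gives a shift of (-0.007,-0.004), matching the first estimate. The screwdriver handle at (381,215) leaves about 12 mm.

```bash
python3 -m handwheel '[{"x":-0.007,"y":-0.004,"z":0.01,"wx":0,"wy":0,"wz":0},{"x":-0.007,"y":-0.004,"z":0.035,"wx":0,"wy":0,"wz":0},{"x":-0.007,"y":-0.004,"z":0.065,"wx":0,"wy":0,"wz":0},{"x":-0.007,"y":-0.004,"z":0.09,"wx":0,"wy":0,"wz":0},{"x":-0.007,"y":-0.004,"z":0.102,"wx":0,"wy":0,"wz":0},{"x":-0.007,"y":-0.004,"z":0.107,"wx":0,"wy":0,"wz":0},{"x":-0.007,"y":-0.004,"z":0.107,"wx":0,"wy":0,"wz":0}]'
python3 -m handwheel '[{"x":0,"y":0,"z":0,"wx":0,"wy":0,"wz":0},{"x":0,"y":0,"z":0,"wx":0,"wy":0,"wz":0},{"x":0,"y":0,"z":0,"wx":0,"wy":0,"wz":0},{"x":0,"y":0,"z":0,"wx":0,"wy":0,"wz":0}]' 0.02 30
python3 go.py .5805 -.147 .13 8.8
```

```text
time: 16.17
position: [0.4743, 0.1267, 0.0135]
tool_rot: [3.141, -0.001, -0.004]
ft_force: [1.0, 0.2, -0.1]
grip_width: 0.527
grip_force: 0.0
time: 16.5
position: [0.4764, 0.1278, 0.0158]
tool_rot: [-3.141, -0.0, -0.004]
ft_force: [0.3, -0.1, 3.2]
grip_width: 0.342
grip_force: 29.9
shift [ 0.1044  0.2748 -0.114 ] wz -8.8 tilt [ 0.003 -0.    -1.   ] pos [0.4764 0.1278 0.0158] t 16.5 w 29.7 f [ 0.3 -0.1  3.2]
```

```bash
python3 -m handwheel '[{"x":0,"y":0,"z":-0.01,"wx":0,"wy":0,"wz":0},{"x":0,"y":0,"z":-0.03,"wx":0,"wy":0,"wz":0},{"x":0,"y":0,"z":-0.06,"wx":0,"wy":0,"wz":0},{"x":0,"y":0,"z":-0.09,"wx":0,"wy":0,"wz":0},{"x":0.004,"y":0.01,"z":-0.11,"wx":0,"wy":0,"wz":0},{"x":0.01,"y":0.027,"z":-0.115,"wx":0,"wy":0,"wz":0},{"x":0.023,"y":0.06,"z":-0.115,"wx":0,"wy":0,"wz":-3},{"x":0.037,"y":0.096,"z":-0.115,"wx":0,"wy":0,"wz":-6},{"x":0.05,"y":0.132,"z":-0.115,"wx":0,"wy":0,"wz":-9},{"x":0.064,"y":0.168,"z":-0.115,"wx":0,"wy":0,"wz":-9}]' | egrep "pos|wid"
python3 -m handwheel '[{"x":0.018,"y":0.034,"z":0,"wx":0,"wy":0,"wz":0},{"x":0.035,"y":0.06,"z":0,"wx":0,"wy":0,"wz":0},{"x":0.045,"y":0.085,"z":0,"wx":0,"wy":0,"wz":0},{"x":0.052,"y":0.1,"z":0,"wx":0,"wy":0,"wz":0},{"x":0.055,"y":0.108,"z":0,"wx":0,"wy":0,"wz":0},{"x":0.055,"y":0.108,"z":0,"wx":0,"wy":0,"wz":0},{"x":0.055,"y":0.108,"z":0,"wx":0,"wy":0,"wz":0}]'| egrep "pos|wid"
python3 go.py .5805 -.147 .016 8.8
```

```text
position: [0.5395, -0.0421, 0.1307]
grip_width: 0.338
position: [0.6101, -0.1375, 0.1297]
grip_width: 0.339
shift [-0.0306  0.0048  0.1137] wz 0.2 tilt [-0.    -0.001 -1.   ] pos [ 0.6101 -0.1375  0.1297] t 17.9 w 29.5 f [-1.   0.4 -0.3]
```

```bash
python3 -m handwheel '[{"x":-0.02,"y":0.003,"z":0,"wx":0,"wy":0,"wz":0},{"x":-0.03,"y":0.005,"z":0,"wx":0,"wy":0,"wz":0},{"x":-0.03,"y":0.005,"z":0.02,"wx":0,"wy":0,"wz":0},{"x":-0.03,"y":0.005,"z":0.05,"wx":0,"wy":0,"wz":0},{"x":-0.03,"y":0.005,"z":0.08,"wx":0,"wy":0,"wz":0},{"x":-0.03,"y":0.005,"z":0.1,"wx":0,"wy":0,"wz":0},{"x":-0.03,"y":0.005,"z":0.107,"wx":0,"wy":0,"wz":0},{"x":-0.03,"y":0.005,"z":0.11,"wx":0,"wy":0,"wz":0},{"x":-0.03,"y":0.005,"z":0.11,"wx":0,"wy":0,"wz":0}]'| egrep "pos|ft"
python3 -m handwheel '[{"x":0,"y":0,"z":0.001,"wx":0,"wy":0,"wz":0},{"x":0,"y":0,"z":0.001,"wx":0,"wy":0,"wz":0}]'| egrep "pos|ft"
python3 -m handwheel '[{"x":0,"y":0,"z":0.001,"wx":0,"wy":0,"wz":0},{"x":0,"y":0,"z":0.001,"wx":0,"wy":0,"wz":0}]'| egrep "pos|ft"
```

```text
position: [0.5817, -0.1476, 0.02]
ft_force: [-0.1, -0.4, -1.1]
position: [0.5829, -0.1483, 0.0202]
ft_force: [0.5, -0.3, -2.4]
position: [0.5822, -0.1484, 0.0184]
ft_force: [-0.3, 0.1, -0.9]
```

```bash
python3 -m handwheel '[{"x":0,"y":0,"z":0.001,"wx":0,"wy":0,"wz":0},{"x":0,"y":0,"z":0.001,"wx":0,"wy":0,"wz":0}]'| egrep "pos|ft"
python3 -m handwheel '[{"x":0,"y":0,"z":0.001,"wx":0,"wy":0,"wz":0},{"x":0,"y":0,"z":0.001,"wx":0,"wy":0,"wz":0}]'| egrep "pos|ft"
```

```text
position: [0.582, -0.1483, 0.0169]
ft_force: [-0.5, 0.7, -0.1]
position: [0.582, -0.1484, 0.0168]
ft_force: [-2.5, -0.1, 7.1]
```

```bash
python3 -m handwheel '[{"x":0,"y":0,"z":0.001,"wx":0,"wy":0,"wz":0},{"x":0,"y":0,"z":0.001,"wx":0,"wy":0,"wz":0}]'| egrep "pos|ft"
```

```text
position: [0.582, -0.1484, 0.0168]
ft_force: [-6.0, 1.1, 13.0]
```

```bash
python3 -m handwheel '[{"x":0,"y":0,"z":-0.001,"wx":0,"wy":0,"wz":0},{"x":0,"y":0,"z":-0.001,"wx":0,"wy":0,"wz":0},{"x":0,"y":0,"z":-0.001,"wx":0,"wy":0,"wz":0},{"x":0,"y":0,"z":-0.015,"wx":0,"wy":0,"wz":0},{"x":0,"y":0,"z":-0.05,"wx":0,"wy":0,"wz":0},{"x":0,"y":0,"z":-0.09,"wx":0,"wy":0,"wz":0},{"x":0,"y":-0.01,"z":-0.12,"wx":0,"wy":0,"wz":0},{"x":0.008,"y":-0.04,"z":-0.13,"wx":0,"wy":0,"wz":0},{"x":0.017,"y":-0.08,"z":-0.13,"wx":0,"wy":0,"wz":-5},{"x":0.025,"y":-0.12,"z":-0.13,"wx":0,"wy":0,"wz":-10}]' 0.046 >/dev/null
python3 go.py .605 .295 .03 19
```

```text
shift [ 0.1197 -0.298   0.1168] wz 0.1 tilt [ 0.003  0.002 -1.   ] pos [ 0.5887 -0.0256  0.1471] t 20.3 w 45.7 f [-0.1 -0.3 -1.3]
```

```bash
python3 -m handwheel '[{"x":0.015,"y":-0.037,"z":0,"wx":0,"wy":0,"wz":0},{"x":0.03,"y":-0.074,"z":0,"wx":0,"wy":0,"wz":0},{"x":0.045,"y":-0.111,"z":0,"wx":0,"wy":0,"wz":0},{"x":0.06,"y":-0.148,"z":0,"wx":0,"wy":0,"wz":0},{"x":0.074,"y":-0.185,"z":0,"wx":0,"wy":0,"wz":0},{"x":0.089,"y":-0.222,"z":0,"wx":0,"wy":0,"wz":0},{"x":0.103,"y":-0.258,"z":0,"wx":0,"wy":0,"wz":0},{"x":0.114,"y":-0.284,"z":0,"wx":0,"wy":0,"wz":0},{"x":0.119,"y":-0.295,"z":0,"wx":0,"wy":0,"wz":0},{"x":0.119,"y":-0.295,"z":0,"wx":0,"wy":0,"wz":0}]' >/dev/null
python3 -m handwheel '[{"x":0,"y":0,"z":0,"wx":0,"wy":0,"wz":0},{"x":0,"y":0,"z":0,"wx":0,"wy":0,"wz":0}]' >/dev/null
python3 go.py .605 .295 .03 19
python3 -c "
from h import *
snap('w_coup')"
```

```text
shift [ 0.0022 -0.0058  0.1145] wz -0.1 tilt [-0.001  0.002 -1.   ] pos [0.6048 0.2891 0.1445] t 21.3 w 46.1 f [ 1.  -0.5  0.6]
```

View pics/w_coup.png

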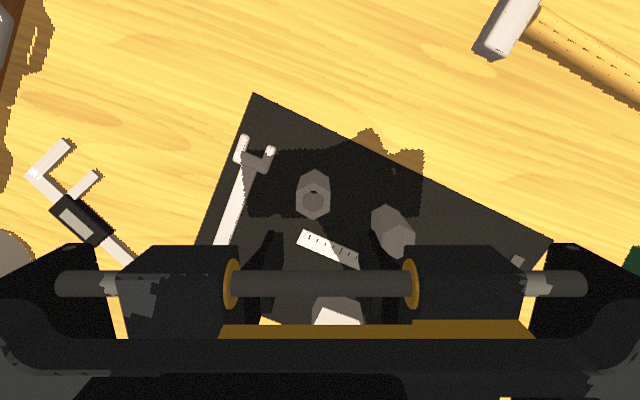

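The coupling nut's hole is at (313,200), its flats upright at columns 296 and 331, and the bar at (393,232) is clear of the fingers. The shift is (0.003,-0.006).

```bash
python3 -m handwheel '[{"x":0.003,"y":-0.006,"z":0.01,"wx":0,"wy":0,"wz":0},{"x":0.003,"y":-0.006,"z":0.035,"wx":0,"wy":0,"wz":0},{"x":0.003,"y":-0.006,"z":0.065,"wx":0,"wy":0,"wz":0},{"x":0.003,"y":-0.006,"z":0.09,"wx":0,"wy":0,"wz":0},{"x":0.003,"y":-0.006,"z":0.107,"wx":0,"wy":0,"wz":0},{"x":0.003,"y":-0.006,"z":0.114,"wx":0,"wy":0,"wz":0},{"x":0.003,"y":-0.006,"z":0.114,"wx":0,"wy":0,"wz":0}]'
python3 -m handwheel '[{"x":0,"y":0,"z":0,"wx":0,"wy":0,"wz":0},{"x":0,"y":0,"z":0,"wx":0,"wy":0,"wz":0},{"x":0,"y":0,"z":0,"wx":0,"wy":0,"wz":0},{"x":0,"y":0,"z":0,"wx":0,"wy":0,"wz":0}]' 0.02 30
python3 go.py .600 -.252 .15 8.8
```

```text
time: 21.97
position: [0.6037, 0.2968, 0.0279]
tool_rot: [3.097, 0.517, -0.006]
ft_force: [-0.4, -1.3, -1.0]
grip_width: 0.53
grip_force: 0.0
time: 22.3
position: [0.6063, 0.2986, 0.0323]
tool_rot: [3.099, 0.518, 0.005]
ft_force: [1.9, -1.2, 2.3]
grip_width: 0.344
grip_force: 29.8
shift [-0.1847  0.5187 -0.118 ] wz 10.2 tilt [ 0.003  0.001 -1.   ] pos [0.6063 0.2986 0.0323] t 22.3 w 29.9 f [ 1.9 -1.2  2.3]
```

```bash
python3 -m handwheel '[{"x":0,"y":0,"z":-0.01,"wx":0,"wy":0,"wz":0},{"x":0,"y":0,"z":-0.03,"wx":0,"wy":0,"wz":0},{"x":0,"y":0,"z":-0.06,"wx":0,"wy":0,"wz":0},{"x":0,"y":0,"z":-0.09,"wx":0,"wy":0,"wz":0},{"x":0,"y":0,"z":-0.115,"wx":0,"wy":0,"wz":0},{"x":-0.006,"y":0.016,"z":-0.13,"wx":0,"wy":0,"wz":0},{"x":-0.015,"y":0.042,"z":-0.13,"wx":0,"wy":0,"wz":2},{"x":-0.027,"y":0.076,"z":-0.13,"wx":0,"wy":0,"wz":5},{"x":-0.039,"y":0.11,"z":-0.13,"wx":0,"wy":0,"wz":8},{"x":-0.051,"y":0.144,"z":-0.13,"wx":0,"wy":0,"wz":10}]' | egrep "pos|wid"
python3 go.py .600 -.252 .15 8.8
```

```text
position: [0.6029, 0.1448, 0.1613]
grip_width: 0.342
shift [-0.0646  0.3916  0.0113] wz 0.1 tilt [ 0.  0. -1.] pos [0.6029 0.1448 0.1613] t 23.1 w 29.8 f [ 0.8  0.4 -2.7]
```

```bash
python3 -m handwheel '[{"x":-0.006,"y":0.037,"z":0,"wx":0,"wy":0,"wz":0},{"x":-0.012,"y":0.075,"z":0,"wx":0,"wy":0,"wz":0},{"x":-0.018,"y":0.112,"z":0,"wx":0,"wy":0,"wz":0},{"x":-0.024,"y":0.15,"z":0,"wx":0,"wy":0,"wz":0},{"x":-0.031,"y":0.188,"z":0,"wx":0,"wy":0,"wz":0},{"x":-0.037,"y":0.225,"z":0,"wx":0,"wy":0,"wz":0},{"x":-0.043,"y":0.262,"z":0,"wx":0,"wy":0,"wz":0},{"x":-0.05,"y":0.3,"z":0,"wx":0,"wy":0,"wz":0},{"x":-0.056,"y":0.335,"z":0,"wx":0,"wy":0,"wz":0},{"x":-0.062,"y":0.36,"z":0,"wx":0,"wy":0,"wz":0}]' >/dev/null
python3 -m handwheel '[{"x":0,"y":0.01,"z":0,"wx":0,"wy":0,"wz":0},{"x":0,"y":0.02,"z":0,"wx":0,"wy":0,"wz":0},{"x":0,"y":0.02,"z":0,"wx":0,"wy":0,"wz":0}]' >/dev/null
python3 go.py .600 -.252 .032 8.8
python3 -c "
from h import *
snap('w_coup2')"
```

```text
shift [-0.0037  0.011   0.1287] wz 0.1 tilt [ 0.  0. -1.] pos [ 0.6019 -0.2405  0.1607] t 24.2 w 30.1 f [ 0.6 -0.5 -2.3]
```

View pics/w_coup2.png

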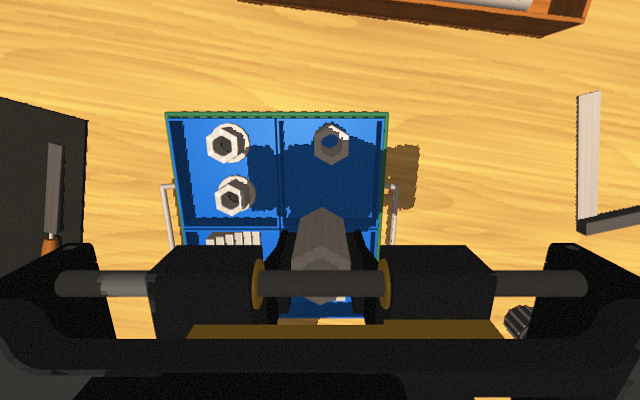

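The collar nut stands beside its twin at (233,194). The coupling twin at (331,144) lies 54 mm ahead of the target, so lowering is safe.

```bash
python3 -m handwheel '[{"x":-0.004,"y":0.011,"z":0.01,"wx":0,"wy":0,"wz":0},{"x":-0.004,"y":0.011,"z":0.04,"wx":0,"wy":0,"wz":0},{"x":-0.004,"y":0.011,"z":0.07,"wx":0,"wy":0,"wz":0},{"x":-0.004,"y":0.011,"z":0.1,"wx":0,"wy":0,"wz":0},{"x":-0.004,"y":0.011,"z":0.115,"wx":0,"wy":0,"wz":0},{"x":-0.004,"y":0.011,"z":0.122,"wx":0,"wy":0,"wz":0},{"x":-0.004,"y":0.011,"z":0.124,"wx":0,"wy":0,"wz":0},{"x":-0.004,"y":0.011,"z":0.124,"wx":0,"wy":0,"wz":0}]'| egrep "pos|ft"
python3 -m handwheel '[{"x":0,"y":0,"z":0.001,"wx":0,"wy":0,"wz":0},{"x":0,"y":0,"z":0.001,"wx":0,"wy":0,"wz":0}]'| egrep "pos|ft"
python3 -m handwheel '[{"x":0,"y":0,"z":0.001,"wx":0,"wy":0,"wz":0},{"x":0,"y":0,"z":0.001,"wx":0,"wy":0,"wz":0}]'| egrep "pos|ft"
```

```text
position: [0.6001, -0.2499, 0.0367]
ft_force: [-1.3, -0.6, -0.8]
position: [0.6009, -0.2509, 0.0372]
ft_force: [0.7, 0.1, -2.5]
position: [0.6001, -0.251, 0.0354]
ft_force: [-0.8, 0.2, -2.2]
```

```bash
python3 -m handwheel '[{"x":0,"y":0,"z":0.001,"wx":0,"wy":0,"wz":0},{"x":0,"y":0,"z":0.001,"wx":0,"wy":0,"wz":0}]'| egrep "pos|ft"
python3 -m handwheel '[{"x":0,"y":0,"z":0.001,"wx":0,"wy":0,"wz":0},{"x":0,"y":0,"z":0.001,"wx":0,"wy":0,"wz":0}]'| egrep "pos|ft"
```

```text
position: [0.5996, -0.2508, 0.0337]
ft_force: [0.1, -0.9, -3.0]
position: [0.5997, -0.2508, 0.0333]
ft_force: [-2.0, -0.3, 2.9]
```

```bash
python3 -m handwheel '[{"x":0,"y":0,"z":0.001,"wx":0,"wy":0,"wz":0},{"x":0,"y":0,"z":0.001,"wx":0,"wy":0,"wz":0}]'| egrep "pos|ft"
```

```text
position: [0.5998, -0.2508, 0.0332]
ft_force: [-3.1, -0.3, 7.0]
```

Contact. I'll release, back off upward and check.

```bash
python3 -m handwheel '[{"x":0,"y":0,"z":-0.001,"wx":0,"wy":0,"wz":0},{"x":0,"y":0,"z":-0.001,"wx":0,"wy":0,"wz":0},{"x":0,"y":0,"z":-0.001,"wx":0,"wy":0,"wz":0},{"x":0,"y":0,"z":-0.015,"wx":0,"wy":0,"wz":0},{"x":0,"y":0,"z":-0.05,"wx":0,"wy":0,"wz":0},{"x":0,"y":0,"z":-0.09,"wx":0,"wy":0,"wz":0},{"x":0,"y":0,"z":-0.13,"wx":0,"wy":0,"wz":0},{"x":-0.02,"y":0,"z":-0.16,"wx":0,"wy":0,"wz":0},{"x":-0.05,"y":0,"z":-0.18,"wx":0,"wy":0,"wz":0},{"x":-0.07,"y":-0.02,"z":-0.2,"wx":0,"wy":0,"wz":0}]' 0.046 | egrep "pos|ft"
python3 -m handwheel '[{"x":-0.02,"y":-0.015,"z":0,"wx":0,"wy":0,"wz":0},{"x":-0.02,"y":-0.015,"z":0,"wx":0,"wy":0,"wz":0},{"x":-0.02,"y":-0.015,"z":0,"wx":0,"wy":0,"wz":0}]' >/dev/null
python3 - <<'E'
from h import *
from bench import ctrl
a,*_=snap("w_end")
b=ctrl.get_image("scene")["image"]
c=np.hstack([cv2.resize(a[40:240,150:450],(400,267)),cv2.resize(b[130:350,200:500],(400,293))[:267]])
cv2.imwrite("pics/end.png",c[:,:,::-1])
E
```

```text
position: [0.5257, -0.2466, 0.2341]
ft_force: [-1.3, -1.3, 0.4]
```

View pics/end.png

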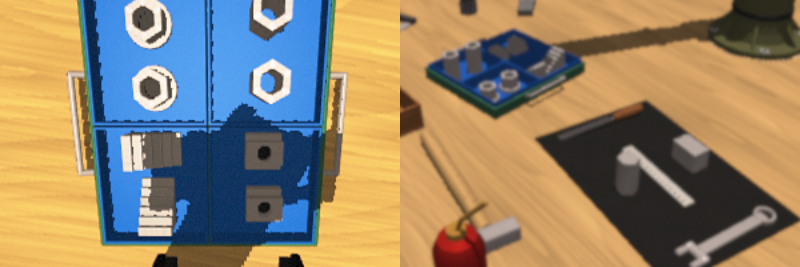

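All four parts stand beside their twins, at left-panel positions (154,87), (271,80), (155,207) and (264,203). The bar and the packing block are still on the mat.

```bash
python3 -c "
from bench import ctrl
print(ctrl.close_job())"
```

```text
the job is handed in; nothing more can be done
None
```

All four kit parts are upright in their bins beside their twins, placed in the order you listed; the packing block and hex bar were left on the mat, and the job is handed in at about 26 s of the 128 s allowed.

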